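Drive a bearing bush out of its bracket with a drift

ROBOT

A 6-joint arm with a two-finger parallel gripper is mounted at the origin on a cart in front of the work surface, level with it; the furniture and walls round the work are solid. World frame = base frame: x ahead of the robot, y to its left, z up, the work surface at z = 0. Lengths are in mm, angles in rad, forces in N, time in s.
With the tool pointing down it reaches from about 350 to 975 mm from the base axis. Payload 7.1 kg.
Tool frame: the origin (TCP) lies at the very end of the fingers, on their centre line; the grasp point (between the pads) lies 19 mm behind it (ctrl.grasp_offset is the distance from the TCP to the grasp point, in mm); z points along the fingers, y is the line along which they close (so a half turn about z gives the same grasp; the last joint's range is limited). The gripper opens to 88 mm and grips with 3 to 60 N. Pads are 20 mm wide; open, the fingers measure 115 mm over their backs; the gripper's body (75 mm by 178 mm) begins 61 mm behind the grasp point.
Start: joints at [1.303, 0.423, 1.63, -0, 1.089, -0.019], TCP at [153.869, 605.747, 222.675] pointing down, gripper open.
Joint ranges: [-3, 3], [-0.9, 2.11], [0.09, 2.58], [-1.31, 4.45], [0.11, 2.69], [-2.54, 2.54]. Speed limits (rad/s): [2.39, 2.39, 3.01, 3.14, 3.14, 3.14].

INTERFACE

Orientations are given as a rotation vector (axis times angle).
In Python, from workcell import ctrl, viewer, ticket, models gives the robot as it stands.
- The arm moves only by the tool play_rows, never from a script. Its arguments are lists of equal length, an entry for each row: "dp": the shift along the world's x, y, z in mm, a list of three; "yaw": the turn about the world's z in degrees. In form: {"dp": [[tx, ty, tz], ...], "yaw": [yaw, ...]}. A call has 1 to 8 rows; each row shifts and turns the commanded pose from where the row before left it; what a row does not reach is not made up. A row lasts 1/12 s, in which the tool goes at most 41.7 mm and 7.16 degrees, less where a joint would pass 70% of its speed; a pose out of reach is approached as far as the arm can. A call is refused whole if a number of a shift passes 41.7 or a number of a turn 7.16, either way. A call with a gripper value outside its range is refused whole. "gripper" is the closure, from 0 (fully open) to 1 (shut), set as the call begins (left out, the last holds). The fingers move at their own pace and stop on an object; the grip force is fixed at half the most. Time passes only in rows, so rows that do not move let the fingers close. It gives the time, the measured TCP pose, the force, the opening and the grip force at its end, in the units of the state.
- ctrl.get_obs(): the state, without advancing time (a new reading comes with each control period).
- viewer.get_image(name): name is "scene" or "side" or "wrist"; returns a dict with "pixels" (480x640x3 uint8, red, green, blue), "range_z" (480x640 float32, mm along the optical axis (not along the pixel's ray), 0 where there is no reading), "fx", "fy", "cx", "cy" (pixels), "T" (4x4, takes a point from camera to world coordinates); the wrist camera has in their place "hand_eye" (4x4, takes a point from camera to tool coordinates, whose origin is the TCP and whose axes are the flange's). Camera axes: x right, y up, looking along -z (the intrinsics and any distortion apply to the point x, -y, -z); pixel columns grow to the right and rows downward; lengths in mm; the calibration is good to about 2 mm. A picture is of the moment at which its call begins: read the wrist's pose just before it.
- ticket.close_job(): hands the job in; it is judged then, once.
Trained networks look in a picture, given as the dict that the camera call returned (one of the last four; its "shot" number tells which), for a name from the list of things; names that differ only in an ending like _2 or _b are one class to them, and where a whole thing is asked for, a point or a joint stands for the part that bears it (a point fixed in the world has none). Each returns a list of dicts, best first, with "conf" (0 to 1); they miss things now and then, are a little off and sometimes report something else, mostly with a low value. They report only what shows in the picture. A call takes as long as a camera call. They do not tell look-alikes from the thing itself.
- models.look_for(picture, name): "bbox" ([centre column, centre row, width, height] in pixels, round what is visible of it).
- models.landmark_of(picture, name): "location" ([column, row] in pixels: a listed point, or the origin of a listed thing).
The state is a dict: "t": time; "qpos": joint angles; "qvel": joint speeds; "joint_torque": joint torques, N m; "ee_pos": TCP position; "orientation": TCP orientation; "ft_force": force on the tool from outside, world axes, zero at the start; "moment": the same for the moment, N m; "width": finger opening in mm; "grasp_force": force on a finger pad.
Only numpy, scipy, OpenCV 4.12 (cv2) and the standard library are available. Lean on these libraries where they do the work, as an engineer would, in place of code of your own. Each camera call takes 0.05 s, during which the arm holds its last target. There are 200 camera calls.

TASK

Push the steel keeper plate on the bearing bracket fully open and slide the black pan in under the open end of the bore until it meets the bracket's pillar. Then take the wooden-handled drift and push its rod through the small end of the bore to drive the brass bush out, so that it drops into the pan; do not touch the bush with the gripper. Leave the bush in the pan, lay the drift back down flat on the bench, and do not disturb the screwdriver or the brass weight.

Things in the scene. Friction and masses are not known exactly. Their poses are not given: they have to be found in the camera images.
- bracket: Grey bearing bracket, fixed. Origin on the bench, z up, y along the bore from its small end to its open end. Head: x -28 to 28 mm, y -33 to 33, z 47 to 103 (cap on top to z 108), on a pillar x -20 to 20, y -33 to -8. Foot plate: x -50 to 50, y -58 to -8, 10 mm high, bolt heads to z 18. On the +y side the head overhangs the pillar by 41 mm, 47 mm above the bench.
- bore_entry (a point): Centre of the small mouth of the bore, on the bracket's -y face, 75 mm above the bench; axes as the bracket. The bore is 22 mm wide for the first 30 mm along y, then 29.5 mm wide for 36 mm to the open mouth.
- bore_exit (a point): Centre of the open mouth of the bore (29.5 mm wide), on the bracket's +y face, 75 mm above the bench; axes as the bracket.
- pan_spot (a point): Point on the bench, on the bracket's line x = 0, y +54 mm in the bracket frame: the pan's centre lies here when its rim (radius 61 mm) just meets the pillar.
- keeper (a joint): Keeper position (m): a steel plate 46 mm wide, 5 mm thick, that slides along the bracket's +x in front of the open mouth (y 35 to 40, z 57 to 93 mm). 0: shut, it covers x -26 to 20; 0.052: at its stop, fully open, x 26 to 72. It stays where it is left; sliding friction 2.5 N.
- keeper_flange (a point): Point to push, towards the bracket's +x, on the outer (-x) face of the keeper's flange, a 6 mm thick tab that stands out from the plate to bracket y 81 mm (z 58 to 80). This point is at bracket x = -26 mm + keeper, y 68, z 69: 13 mm from the flange's outer end and 26 mm clear of the guides (y 42).
- bush_center (a point): Centre of the brass bush: cylinder of diameter 28 mm, 24 mm long, 60 g, with a 9 mm hole that the rod cannot enter. Starts in the wide part of the bore, its centre at bracket y 11 to 14 mm, own y along the bore. A spring shoe in the bore holds it: 5 to 15 N along +y move it, until its back end passes y 21; then it is loose and drops from the open mouth.
- drift_grip (a point): Centre of the drift's wooden handle: 26 mm wide (x), 90 mm long (y), 28 mm high (z). A steel rod, diameter 12 mm, 80 mm long, projects from its +y end on the same axis. 90 g, balanced inside the handle. It starts flat on the bench; own y points to the rod tip. With the handle against the bracket the tip stands 14 mm beyond the open mouth.
- drift_tip (a point): Centre of the rod's flat end, 125 mm along the drift's own y from the handle's centre, on the same axis.
- pan: Small round black iron pan, 122 mm across the rim, 29 mm high, open on top, sloping wall; origin at the centre of its underside. About 0.3 kg, loose on the bench.
- screwdriver: Screwdriver 193 mm long with orange handle, lying behind the bracket; bystander. Origin at the centre of its underside.
- weight: Brass 100 g weight, 29 mm across, 34 mm high; bystander. Origin at the centre of its underside.
There are look-alikes about, which are no part of the job. Of the things that look like the pan, the larger one is meant.

How it is judged (in metres and radians):
On the way, in this order (a step that is already met when the one before it is completed fails the run):
1. the keeper is fully open and the pan stands under the open end of the bore (value of joint keeper above 0.044 m and horizontal distance between pan and pan_spot below 0.03 m and height (world z) of pan below 0.006 m), for 0.2 s.
2. the drift's rod, in the bore, pushes on the bush (contact force between drift and bush above 1 N and y of drift_tip in the frame of bracket above -0.012 m and distance between drift_tip and bore_exit below 0.05 m), for 0.1 s.
3. the bush has dropped into the pan (horizontal distance between bush_center and pan below 0.055 m and height (world z) of bush_center below 0.045 m), for 0.2 s.
At the end, for the whole second after the job is handed in: The bush lies in the pan (its centre within 55 mm of the pan's centre and lower than 45 mm), the pan stands level on the bench, the keeper is open (beyond 44 mm), and the drift lies flat and still on the bench (handle centre lower than 22 mm, tip lower than 30 mm) (all of step 3 and angle between pan's own z axis and vertical below 0.15 rad and height (world z) of pan below 0.006 m and value of joint keeper above 0.044 m and height (world z) of drift_grip below 0.022 m and height (world z) of drift_tip below 0.03 m and linear speed of drift below 0.02 m/s); the robot touches nothing.
It fails at once if the gripper touches the bush (contact force between the fingers and bush above 0.5 N).
It fails at once if the bush falls on the bench beside the pan (height (world z) of bush_center below 0.04 m and horizontal distance between bush_center and pan above 0.07 m).
It fails at once if the screwdriver or the brass weight is moved by more than 3 cm (distance of any of screwdriver, weight from where it was at the start of the episode above 0.03 m).
It also fails if it takes over 61 s, if anything falls off the work surface, if the arm or the gripper's body presses on something with over 40 N, if the wrist force passes 120 N, or if a joint passes its speed limit or range.

## Working session

There is one attempt and no reset: what is moved stays moved. The work goes in short steps, Python scripts to look and compute and a tool call to move; the robot and the scene stay as the last step left them, time stands still between calls to the robot, and variables do not carry over. Pictures are saved under pics/ and viewed, at most 10 in all, crops included, and the job is handed in when it is done.

Besides the shell and the picture viewer there is one more tool, called after ">>>" by a JSON object that holds its "name" and its "arguments", one argument or row to a line. play_rows: Moves the arm, as the interface text tells. Its arguments: {"type":"object","properties":{"dp":{"type":"array"},"yaw":{"type":"array"},"gripper":{"type":"number"}},"required":["dp","yaw"]}

```bash
mkdir -p pics; cat > h.py <<'E'
import numpy as np, cv2
from scipy.spatial.transform import Rotation as R
from workcell import ctrl, viewer, ticket, models
def shot(name):
    o=ctrl.get_obs(); p=viewer.get_image(name)
    if name=="wrist":
        T=np.eye(4);T[:3,:3]=R.from_rotvec(o["orientation"]).as_matrix();T[:3,3]=o["ee_pos"]
        p["W"]=T@np.array(p["hand_eye"])
    else: p["W"]=np.array(p["T"])
    return p
def save(p,f): cv2.imwrite(f,cv2.cvtColor(p["pixels"],cv2.COLOR_RGB2BGR))
def ray(p,u,v):
    d=np.array([(u-p["cx"])/p["fx"],-(v-p["cy"])/p["fy"],-1.]);return p["W"][:3,3],p["W"][:3,:3]@d
def at_z(p,u,v,z):
    c,d=ray(p,u,v);return c+d*(z-c[2])/d[2]
def at_depth(p,u,v):
    c,d=ray(p,u,v);return c+d*p["range_z"][int(round(v)),int(round(u))]
def cloud(p):
    v,u=np.mgrid[0:480,0:640];z=p["range_z"]
    d=np.stack([(u-p["cx"])/p["fx"],-(v-p["cy"])/p["fy"],-np.ones(u.shape)],-1)*z[...,None]
    X=d@p["W"][:3,:3].T+p["W"][:3,3];X[z==0]=np.nan;return X
def proj(p,X):
    c=np.linalg.inv(p["W"])@np.append(X,1);return p["cx"]+p["fx"]*c[0]/-c[2],p["cy"]-p["fy"]*c[1]/-c[2]
E
python3 - <<'E'
from h import *
print({k:v.shape if hasattr(v,'shape') else v for k,v in viewer.get_image("scene").items() if k not in("pixels","range_z")})
ims=[]
for n in("scene","side"):
    p=shot(n);save(p,f"pics/{n}0.png")
    print(n,np.round(p["W"],3).tolist())
    for k in("bracket","bore_entry","bore_exit","keeper_flange","drift_grip","drift_tip","pan","screwdriver","weight","keeper"):
        for d in models.landmark_of(p,k)[:3]:
            u,v=d["location"]
            if 0<=u<640 and 0<=v<480: print(k,round(d["conf"],2),np.round([u,v]),np.round(at_depth(p,u,v)),np.round(at_z(p,u,v,{"bore_entry":75,"bore_exit":75,"keeper_flange":69,"drift_grip":14,"drift_tip":14}.get(k,0))))
E
```

```text
{'fx': 440.7222012253931, 'fy': 440.7222012253931, 'cx': 325.7131392626766, 'cy': 240.2892832628422, 'T': (4, 4), 'shot': 1}
scene [[-0.87, 0.301, -0.39, 195.386], [-0.493, -0.544, 0.679, 533.142], [-0.008, 0.783, 0.621, 607.844], [0.0, 0.0, 0.0, 1.0]]
bracket 0.87 [331. 269.] [493.  -3.  53.] [522. -54.   0.]
bore_entry 0.81 [341. 233.] [499. -52. 104.] [516. -85.  75.]
bore_exit 0.8 [323. 252.] [512.  -8.  83.] [517. -16.  75.]
keeper_flange 0.86 [325. 271.] [529. -42.   1.] [491.  23.  69.]
keeper_flange 0.34 [395. 241.] [ 438. -188.   12.] [ 415. -119.   69.]
drift_grip 0.64 [403. 208.] [ 462. -293.   27.] [ 468. -311.   14.]
drift_grip 0.32 [324. 271.] [531. -40.   2.] [524. -29.  14.]
drift_tip 0.45 [405. 211.] [ 452. -283.   28.] [ 458. -303.   14.]
pan 0.95 [299. 325.] [497. 107.   5.] [499. 103.   0.]
screwdriver 0.61 [251. 248.] [697. -18.  11.] [706. -28.   0.]
weight 0.67 [303. 223.] [ 649. -154.    7.] [ 654. -162.    0.]Traceback (most recent call last):
  File "<stdin>", line 8, in <module>
ValueError: it knows: bore_entry, bore_exit, bracket, bush_center, drift_grip, drift_tip, keeper_flange, pan, pan_spot, screwdriver, weight
```

```bash
ls . pics
```

```text
.:
h.py
pics

pics:
scene0.png
```

```bash
python3 - <<'E'
from h import *
for n in("scene","side"):
    p=shot(n);save(p,f"pics/{n}1.png")
    if n=="scene": continue
    print(n,np.round(p["W"],3).tolist())
    for k in("bracket","bore_entry","bore_exit","keeper_flange","drift_grip","drift_tip","pan","screwdriver","weight"):
        for d in models.landmark_of(p,k)[:3]:
            u,v=d["location"]
            if 0<=u<640 and 0<=v<480: print(k,round(d["conf"],2),np.round([u,v]),np.round(at_depth(p,u,v)),np.round(at_z(p,u,v,{"bore_entry":75,"bore_exit":75,"keeper_flange":69,"drift_grip":14,"drift_tip":14}.get(k,0))))
a=cv2.imread("pics/scene1.png");b=cv2.imread("pics/side1.png")
cv2.imwrite("pics/both.png",cv2.resize(np.vstack([a[100:480],b]),None,fx=.69,fy=.69))
E
```

```text
side [[0.901, 0.132, -0.413, 151.935], [-0.434, 0.313, -0.845, -833.911], [0.017, 0.941, 0.339, 401.966], [0.0, 0.0, 0.0, 1.0]]
bracket 0.93 [318. 287.] [505. -77.  13.] [516. -51.   0.]
bore_entry 0.61 [324. 252.] [522. -59.  68.] [515. -75.  75.]
bore_exit 0.76 [311. 240.] [489. -79. 101.] [518. -14.  75.]
bore_exit 0.29 [417. 294.] [ 644. -167.   12.] [ 564. -276.   75.]
keeper_flange 0.6 [294. 236.] [498.  14.  74.] [504.  29.  69.]
drift_grip 0.64 [360. 359.] [ 450. -322.   26.] [ 460. -305.   14.]
drift_tip 0.73 [307. 324.] [ 431. -195.   17.] [ 433. -190.   14.]
pan 0.95 [278. 257.] [476.  44.  27.] [500. 107.   0.]
pan 0.69 [236. 300.] [360. -79.  18.] [369. -44.   0.]
weight 0.57 [420. 297.] [ 649. -171.    7.] [ 658. -159.    0.]
```

View pics/scene1.png

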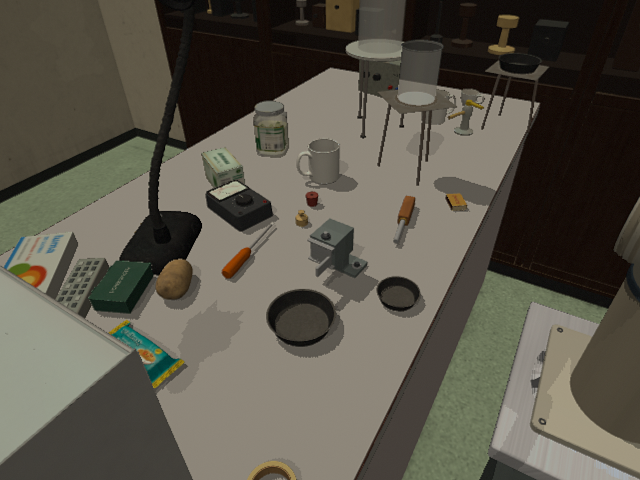

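View pics/side1.png

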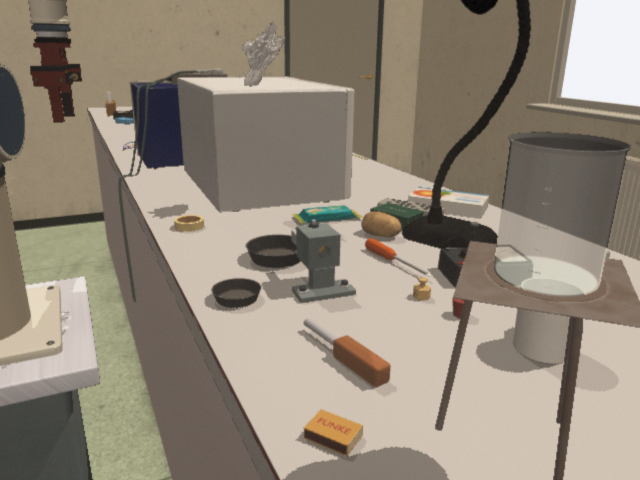

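Scene picture: the bracket is at (332,250), the big pan at (301,317) and the small look-alike pan at (399,292). The drift is at (404,212) with its tip towards the camera, the screwdriver at (250,250) and the weight at (302,218). The side picture agrees. A large box stands at lower left, near the arm's path, so I'll measure that and the bracket's yaw.

```bash
python3 - <<'E'
from h import *
o=ctrl.get_obs();print(np.round(o["orientation"],3),o["t"]);print(np.round(R.from_rotvec(o["orientation"]).as_matrix(),2).tolist())
C=[cloud(shot(n)).reshape(-1,3) for n in("scene","side")]
X=np.vstack(C);X=X[np.isfinite(X).all(1)]
# height map 50mm
print("cols y 700..-500; rows x")
print("     ",*[f"{y:4d}" for y in range(700,-500,-50)])
for x in range(100,900,50):
    r=[]
    for y in range(700,-500,-50):
        m=(abs(X[:,0]-x)<25)&(abs(X[:,1]-y)<25)&(X[:,2]<700)&(X[:,2]>-50)
        r.append(f"{np.percentile(X[m,2],99):4.0f}" if m.sum()>3 else "   .")
    print(f"{x:4d}:",*r)
B=X[(abs(X[:,0]-518)<70)&(abs(X[:,1]+45)<70)&(X[:,2]>50)&(X[:,2]<100)]
print(cv2.minAreaRect(B[:,:2].astype(np.float32)))
B=X[(abs(X[:,0]-518)<80)&(abs(X[:,1]+60)<70)&(X[:,2]>97)&(X[:,2]<105)]
print(len(B),cv2.minAreaRect(B[:,:2].astype(np.float32)))
D=X[(abs(X[:,0]-450)<90)&(abs(X[:,1]+270)<110)&(X[:,2]>7)&(X[:,2]<40)]
H=D[D[:,2]>22];print(H.mean(0),cv2.minAreaRect(H[:,:2].astype(np.float32)))
D=D[:,:2];u=np.linalg.svd(D-D.mean(0),full_matrices=0)[2];print("drift dir",u[0],D.mean(0))
E
```

```text
[-0.39  -3.117 -0.   ] 1.1
[[-0.97, 0.25, -0.0], [0.25, 0.97, 0.0], [0.0, 0.0, -1.0]]
cols y 700..-500; rows x
       700  650  600  550  500  450  400  350  300  250  200  150  100   50    0  -50 -100 -150 -200 -250 -300 -350 -400 -450
 100:    .    .  480  422  346    .    .    .    .    .    .    3   15  338  366  348   15    3    .    .    .    .    .    .
 150:    .  326  480  480  345    .    .    .    .    .    .    3    3    3    3    3    3    2    .    .    .    .    .    .
 200:  336  347  482  477    .    .    .    .    .    .    .    .    .    .    .    .    .    .    .    .    .    .    .    .
 250:    .    .    .    .    .    .    .    .    .    .    .    .    .    .    .    .    .    .    .    .    .    .    .    .
 300:    3    3    3    2    3    3    2    3    3    3    3    3    3    3    2    3    2    3    2    2    2    2    2    2
 350:    3    2    3    3    3    2   21   21    3    3    3    3    3    3   20   21   20    3    2    2    2    2   17   16
 400:    3    3    3    3    3    2   20   22    3    3    3    3    3    3   20   20   20    3    2    2  
[... 874 characters left out ...]
2    2   82   93   93    2
 800:  299  299  299  299  299  299  297    2    9   35   36   46   44   35   15  474  475   52   42    2    2    2    2    2
 850:    .    .    .    .    2    2    3    2   30   36   36   36  139  217  271  468  470  472   76    3    3    2    2    2
((516.7306518554688, -30.499767303466797), (106.67353057861328, 58.2181282043457), 84.33900451660156)
1318 ((515.6961669921875, -43.15070343017578), (78.74958801269531, 58.53978729248047), 86.15852355957031)
[ 456.0618701  -310.77718894   27.39934605] ((452.2671813964844, -280.4394226074219), (27.503005981445312, 147.27676391601562), 11.170753479003906)
drift dir [ 0.15799757 -0.9874395 ] [ 451.07116    -296.32541412]
```

>>> {"name": "play_rows", "arguments": {
  "dp": [
    [18, -34, 6],
    [18, -34, 6],
    [18, -34, 6],
    [18, -34, 6],
    [18, -34, 6],
    [18, -34, 6],
    [18, -34, 6],
    [18, -34, 6]
  ],
  "yaw": [-7, -7, -7, -7, -7, -7, -7, -7],
  "gripper": 0.4
}}

```text
t: 1.87
ee_pos: [298.3, 332.1, 271.1]
orientation: [1.815, 2.564, 0.001]
ft_force: [0.8, 0.2, 0.9]
width: 52.5
grasp_force: 0.0
```

>>> {"name": "play_rows", "arguments": {
  "dp": [
    [19, -36, 0],
    [19, -36, 0],
    [19, -36, 0],
    [19, -36, 0],
    [19, -36, 0],
    [19, -36, 0],
    [19, -36, 0],
    [19, -36, 0]
  ],
  "yaw": [-7, -7, -7, -3, 0, 0, 0, 0],
  "gripper": 1.0
}}

```text
t: 2.53
ee_pos: [450.5, 43.7, 271.1]
orientation: [2.302, 2.137, 0.001]
ft_force: [0.8, 0.7, 0.2]
width: 2.8
grasp_force: 0.0
```

```bash
python3 - <<'E'
from h import *
o=ctrl.get_obs();print(o["t"],np.round(o["ee_pos"]),np.round(R.from_rotvec(o["orientation"]).as_matrix()[:,1],3))
p=shot("wrist");save(p,"pics/w1.png");print(np.round(p["hand_eye"],2).tolist())
for k in("bracket","bore_entry","bore_exit","keeper_flange","pan"):
    for d in models.landmark_of(p,k)[:2]:
        u,v=d["location"];print(k,round(d["conf"],2),np.round([u,v]),np.round(at_z(p,u,v,{"bore_entry":75,"bore_exit":75,"keeper_flange":69}.get(k,0)),1))
X=cloud(p).reshape(-1,3)
for a,b in((99,105),(60,84),(40,100)):
    B=X[(abs(X[:,0]-518)<80)&(abs(X[:,1]+30)<90)&(X[:,2]>a)&(X[:,2]<b)]
    if len(B)>5: print(a,b,len(B),cv2.minAreaRect(B[:,:2].astype(np.float32)),B[:,:2].min(0),B[:,:2].max(0))
P=X[(abs(X[:,0]-500)<90)&(abs(X[:,1]-105)<90)&(X[:,2]>22)&(X[:,2]<36)]
if len(P)>5: print(cv2.minEnclosingCircle(P[:,:2].astype(np.float32)))
E
```

```text
2.5333 [450.  44. 271.] [ 0.997 -0.074  0.001]
[[-0.0, 0.96, 0.28, 76.89], [1.0, 0.0, -0.0, -0.81], [-0.0, 0.28, -0.96, -162.65], [0.0, 0.0, 0.0, 1.0]]
bracket 0.95 [388. 274.] [519.3 -49.8   0. ]
bore_entry 0.66 [393. 331.] [511.5 -79.8  75. ]
bore_entry 0.64 [376. 227.] [498.5  25.9  75. ]
keeper_flange 0.69 [373. 230.] [496.4  21.1  69. ]
keeper_flange 0.51 [395. 327.] [514.3 -79.7  69. ]
pan 0.9 [362. 137.] [497.6 101.8   0. ]
99 105 4029 ((516.9109497070312, -40.45436096191406), (70.16898345947266, 56.43223190307617), 85.4067611694336) [486.12029407 -77.09466027] [546.63417291  -3.79574127]
60 84 1033 ((516.95068359375, -26.575969696044922), (114.50234985351562, 55.60689926147461), 79.27997589111328) [485.63413353 -78.92589125] [546.92016927  34.40852392]
40 100 2329 ((518.2665405273438, -24.649700164794922), (114.87834930419922, 56.423851013183594), 85.06517791748047) [485.63413353 -79.49704864] [547.28667399  34.40852392]
((496.7526550292969, 100.14970397949219), 61.20103073120117)
```

View pics/w1.png

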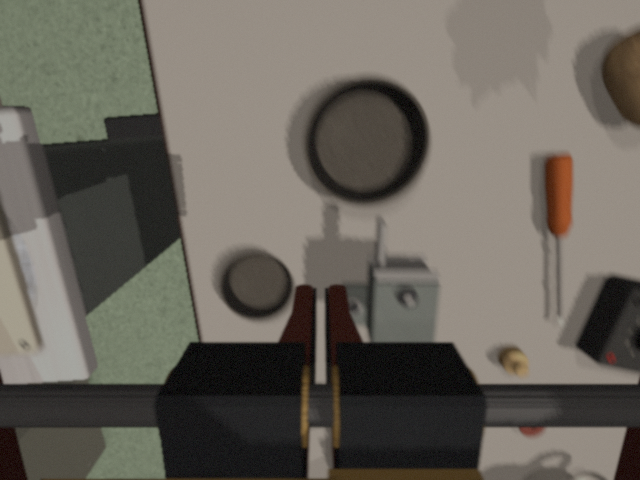

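The wrist picture shows the bracket at (403,305), its flange at (380,240) and the pan at (367,140), with the look-alike pan at (257,283). The bracket origin is about (516.5,-48), yaw -4.75°. Next I push the keeper.

>>> {"name": "play_rows", "arguments": {
  "dp": [
    [3, -3, -35],
    [3, -3, -35],
    [3, -3, -35],
    [3, -3, -35],
    [3, -4, -36],
    [2, -3, -35],
    [0, 0, 0]
  ],
  "yaw": [0, 0, 0, 0, 0, 0, 0]
}}

```text
t: 3.42
ee_pos: [462.3, 28.0, 54.3]
orientation: [-2.294, -2.135, 0.013]
ft_force: [-1.9, 0.2, -0.2]
width: 0.5
grasp_force: 0.0
```

>>> {"name": "play_rows", "arguments": {
  "dp": [
    [8, -0.7, 0],
    [8, -0.7, 0],
    [8, -0.7, 0],
    [8, -0.7, 0],
    [8, -0.7, 0],
    [8, -0.7, 0],
    [8, -0.7, 0],
    [0, 0, 0]
  ],
  "yaw": [0, 0, 0, 0, 0, 0, 0, 0]
}}

```text
t: 4.08
ee_pos: [525.4, 21.6, 60.4]
orientation: [2.301, 2.136, 0.003]
ft_force: [-0.1, 0.6, -0.1]
width: 0.3
grasp_force: 0.0
```

>>> {"name": "play_rows", "arguments": {
  "dp": [
    [4, -0.3, 0],
    [4, -0.3, 0],
    [0, 0, 0]
  ],
  "yaw": [0, 0, 0]
}}

```text
t: 4.33
ee_pos: [531.4, 21.1, 59.6]
orientation: [2.302, 2.137, 0.0]
ft_force: [0.3, 0.1, -0.1]
width: 0.8
grasp_force: 0.0
```

```bash
python3 - <<'E'
from h import *
p=shot("scene");save(p,"pics/s2.png")
for d in models.landmark_of(p,"keeper_flange")[:2]:
    u,v=d["location"];print(round(d["conf"],2),[u,v],at_z(p,u,v,69))
B=np.array([516.5,-48]);c,s=np.cos(-.083),np.sin(-.083);f=lambda x,y:B+[c*x-s*y,s*x+c*y]
for k in(40,44,52):print(k,f(-26+k,68),proj(p,np.append(f(-26+k,68),69)))
cv2.imwrite("pics/s2c.png",cv2.resize(cv2.imread("pics/s2.png")[180:360,220:460],None,fx=3,fy=3))
E
```

```text
0.5 [305.9, 260.6] [536.193641    14.76315707  69.        ]
0.38 [333.4, 272.6] [475.64073268  18.80037611  69.        ]
40 [536.08932666  18.60524214] (np.float64(304.86429146968305), np.float64(261.809587896689))
44 [540.07555656  18.2736232 ] (np.float64(303.1311116625372), np.float64(261.0212128000775))
52 [548.04801638  17.61038532] (np.float64(299.68726716781026), np.float64(259.4547041060278))
```

View pics/s2c.png

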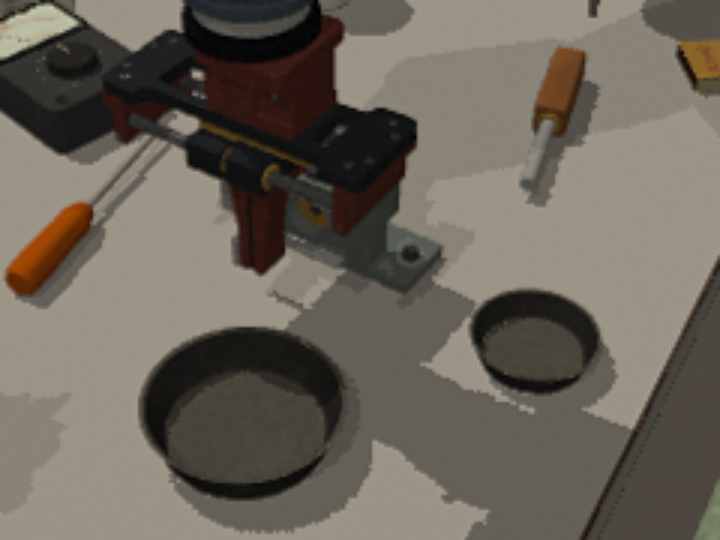

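The finger has pushed the flange at (285,290) in the crop, and the brass bush now shows in the bore. I'll push on to the stop in small steps.

>>> {"name": "play_rows", "arguments": {
  "dp": [
    [2, -0.2, 0],
    [2, -0.2, 0],
    [0, 0, 0]
  ],
  "yaw": [0, 0, 0]
}}

```text
t: 4.68
ee_pos: [534.8, 20.9, 59.6]
orientation: [-2.302, -2.137, 0.001]
ft_force: [-1.3, 0.4, 0.6]
width: 0.7
grasp_force: 0.7
```

>>> {"name": "play_rows", "arguments": {
  "dp": [
    [2, -0.2, 0],
    [2, -0.2, 0],
    [0, 0, 0]
  ],
  "yaw": [0, 0, 0]
}}

```text
t: 4.93
ee_pos: [539.1, 20.5, 59.6]
orientation: [-2.302, -2.137, -0.0]
ft_force: [-0.6, 0.3, -0.7]
width: 0.3
grasp_force: 0.6
```

>>> {"name": "play_rows", "arguments": {
  "dp": [
    [2, -0.2, 0],
    [1, 0, 0],
    [0, 0, 0]
  ],
  "yaw": [0, 0, 0]
}}

```text
t: 5.18
ee_pos: [539.4, 20.4, 59.4]
orientation: [-2.3, -2.135, 0.006]
ft_force: [-9.2, 1.2, 6.8]
width: 0.5
grasp_force: 4.7
```

>>> {"name": "play_rows", "arguments": {
  "dp": [
    [1, 0, 0],
    [1, 0, 0],
    [0, 0, 0]
  ],
  "yaw": [0, 0, 0]
}}

```text
t: 5.43
ee_pos: [539.5, 20.5, 59.2]
orientation: [-2.298, -2.133, 0.01]
ft_force: [-13.8, 1.7, 11.4]
width: 0.5
grasp_force: 7.5
```

The keeper is at its stop. Now I move behind the pan.

>>> {"name": "play_rows", "arguments": {
  "dp": [
    [-20, 2, 0],
    [-9, 32, 0],
    [-9, 32, 0],
    [-9, 32, 0],
    [-9, 32, 0],
    [-9, 32, 0]
  ],
  "yaw": [0, 3.6, 3.6, 3.6, 3.6, 3.6]
}}

```text
t: 5.93
ee_pos: [479.5, 183.8, 60.0]
orientation: [1.936, 2.473, 0.003]
ft_force: [0.1, -0.0, -0.3]
width: 0.6
grasp_force: 0.0
```

>>> {"name": "play_rows", "arguments": {
  "dp": [
    [0, 0, 0],
    [0, 0, -18],
    [0, 0, -18],
    [0, 0, -17],
    [0, 0, 0],
    [0, 0, 0]
  ],
  "yaw": [0, 0, 0, 0, 0, 0],
  "gripper": 0.32
}}

```text
t: 6.43
ee_pos: [479.0, 181.9, 6.3]
orientation: [-1.94, -2.471, 0.001]
ft_force: [0.9, -0.2, 0.2]
width: 36.8
grasp_force: 0.0
```

>>> {"name": "play_rows", "arguments": {
  "dp": [
    [2.4, -9.7, 0],
    [2.4, -9.7, 0],
    [2.4, -9.7, 0],
    [2.4, -9.7, 0],
    [2.4, -9.7, 0],
    [2.4, -9.7, 0],
    [2.4, -9.7, 0],
    [0, 0, 0]
  ],
  "yaw": [0, 0, 0, 0, 0, 0, 0, 0]
}}

```text
t: 7.1
ee_pos: [496.2, 112.5, 6.8]
orientation: [1.941, 2.469, 0.0]
ft_force: [0.6, 0.2, 0.1]
width: 59.6
grasp_force: 0.0
```

```bash
cat > pan.py <<'E'
from h import *
import sys
B=np.array([516.5,-48]);c,s=np.cos(-.083),np.sin(-.083);f=lambda x,y:B+[c*x-s*y,s*x+c*y]
o=ctrl.get_obs();print(o["t"],np.round(o["ee_pos"],1),o["width"],"spot",f(0,54))
for n in sys.argv[1:]:
  p=shot(n)
  for d in models.landmark_of(p,"pan")[:2]:
    u,v=d["location"];print(n,round(d["conf"],2),[u,v],at_z(p,u,v,0))
  for d in models.landmark_of(p,"keeper_flange")[:1]:
    u,v=d["location"];print(" flange",round(d["conf"],2),at_z(p,u,v,69))
save(p,"pics/last.png")
E
python3 pan.py side scene
```

```text
7.1 [496.2 112.5   6.8] 59.63083921523938 spot [520.97685569   5.81410376]
side 0.71 [235.9, 298.0] [371.04243267 -37.20282489   0.        ]
side 0.59 [293.5, 263.0] [516.99775916  66.30050025   0.        ]
scene 0.72 [397.7, 298.4] [370.0074688  -42.96552711   0.        ]
scene 0.65 [307.9, 302.2] [514.05963526  48.39020333   0.        ]
 flange 0.32 [ 411.95825262 -122.59628628   69.        ]
```

>>> {"name": "play_rows", "arguments": {
  "dp": [
    [2, -9, 0],
    [2, -9, 0],
    [2, -9, 0],
    [2, -9, 0],
    [1, -5, 0],
    [0, 0, 0]
  ],
  "yaw": [0, 0, 0, 0, 0, 0]
}}

```text
t: 7.9
ee_pos: [505.0, 71.9, 6.7]
orientation: [1.942, 2.47, -0.0]
ft_force: [0.2, 0.6, -0.9]
width: 59.5
grasp_force: 0.0
```

>>> {"name": "play_rows", "arguments": {
  "dp": [
    [0.5, -2.5, 0],
    [0.5, -2.5, 0],
    [0, 0, 0]
  ],
  "yaw": [0, 0, 0]
}}

```text
t: 8.15
ee_pos: [505.7, 68.1, 6.7]
orientation: [1.94, 2.471, -0.0]
ft_force: [0.5, 0.6, -0.1]
width: 59.6
grasp_force: 0.2
```

>>> {"name": "play_rows", "arguments": {
  "dp": [
    [0.5, -2, 0],
    [0, -2, 0],
    [0, 0, 0]
  ],
  "yaw": [0, 0, 0]
}}

```text
t: 8.4
ee_pos: [506.3, 64.8, 6.7]
orientation: [-1.94, -2.471, -0.001]
ft_force: [-0.4, 6.0, 0.1]
width: 60.0
grasp_force: 2.7
```

>>> {"name": "play_rows", "arguments": {
  "dp": [
    [0, -2, 0],
    [0, -1, 0],
    [0, 0, 0]
  ],
  "yaw": [0, 0, 0]
}}

```text
t: 8.65
ee_pos: [506.6, 63.7, 6.8]
orientation: [-1.94, -2.47, -0.004]
ft_force: [-0.7, 20.5, -0.9]
width: 59.7
grasp_force: 9.5
```

>>> {"name": "play_rows", "arguments": {
  "dp": [
    [-2, 12, 0],
    [-4, 18, 8],
    [0, 0, 40],
    [0, 0, 41],
    [-10, -10, 39],
    [-10, -10, 39],
    [0, -30, 25],
    [0, -40, 5]
  ],
  "yaw": [0, 0, 0, 0, 0, 0, 0, 0]
}}

```text
t: 9.32
ee_pos: [482.4, 1.9, 208.6]
orientation: [1.931, 2.47, 0.008]
ft_force: [1.4, -0.7, 0.3]
width: 59.3
grasp_force: 0.0
```

>>> {"name": "play_rows", "arguments": {
  "dp": [
    [-4, -40, 0],
    [-4, -40, 0],
    [-4, -40, 0],
    [-4, -40, 0],
    [-4, -40, 0],
    [-4, -40, 0]
  ],
  "yaw": [0, 0, 0, 0, 0, 0]
}}

```text
t: 9.82
ee_pos: [455.4, -240.5, 203.8]
orientation: [1.939, 2.471, -0.001]
ft_force: [1.3, 0.3, 0.0]
width: 59.6
grasp_force: 0.0
```

```bash
python3 pan.py scene; python3 - <<'E'
from h import *
o=ctrl.get_obs();print(np.round(o["ee_pos"],1),np.round(R.from_rotvec(o["orientation"]).as_matrix()[:,1],3))
p=shot("wrist");save(p,"pics/w3.png")
for k in("drift_grip","drift_tip","bore_entry","bracket"):
    for d in models.landmark_of(p,k)[:2]:
        u,v=d["location"];print(k,round(d["conf"],2),np.round([u,v]),np.round(at_z(p,u,v,{"bore_entry":75,"drift_grip":14,"drift_tip":14}.get(k,0)),1))
X=cloud(p).reshape(-1,3)
D=X[(abs(X[:,0]-450)<80)&(abs(X[:,1]+260)<125)&(X[:,2]>8)&(X[:,2]<40)];H=D[D[:,2]>24]
print("handle",len(H),cv2.minAreaRect(H[:,:2].astype(np.float32)));print("all",cv2.minAreaRect(D[:,:2].astype(np.float32)))
S=X[(X[:,1]<-320)&(X[:,2]>45)&(X[:,2]<400)];print("stand",len(S),S.min(0) if len(S) else 0,S.max(0) if len(S) else 0)
Hd=X[(abs(X[:,0]-516)<60)&(abs(X[:,1]+45)<60)&(X[:,2]>96)&(X[:,2]<106)]
if len(Hd)>20:print("head",Hd[:,:2].min(0),Hd[:,:2].max(0),cv2.minAreaRect(Hd[:,:2].astype(np.float32)))
E
python3 -c "
import cv2,numpy as np
a=cv2.imread('pics/last.png')[200:380,220:460];b=cv2.imread('pics/w3.png')
cv2.imwrite('pics/c3.png',np.vstack([cv2.resize(a,(400,300)),cv2.resize(b,(400,300))]))"
```

```text
9.8167 [ 455.4 -240.5  203.8] 59.58966041404952 spot [520.97685569   5.81410376]
scene 0.97 [395.6, 297.4] [374.49827224 -43.47657156   0.        ]
scene 0.72 [316.0, 285.4] [523.62788431   2.03855033   0.        ]
 flange 0.72 [550.146952    15.98373673  69.        ]
[ 455.6 -241.   203.6] [ 0.972  0.233 -0.   ]
drift_grip 0.83 [308. 287.] [ 460.2 -312.1   14. ]
drift_tip 0.86 [313. 146.] [ 435.6 -186.6   14. ]
bore_entry 0.84 [465.  13.] [511.1 -80.9  75. ]
handle 2689 ((458.7982482910156, -306.9336853027344), (25.97771453857422, 92.04390716552734), 10.778907775878906)
all ((451.5566711425781, -268.8959655761719), (25.97771453857422, 169.4857177734375), 10.778907775878906)
stand 397 [ 480.24011565 -453.88633455   45.11580694] [ 491.192344   -446.5399869    91.74208761]
head [504.26655077 -83.89787526] [542.46177879 -73.0735705 ] ((524.1015625, -81.58922576904297), (38.461273193359375, 10.199868202209473), 10.827338218688965)
```

View pics/c3.png

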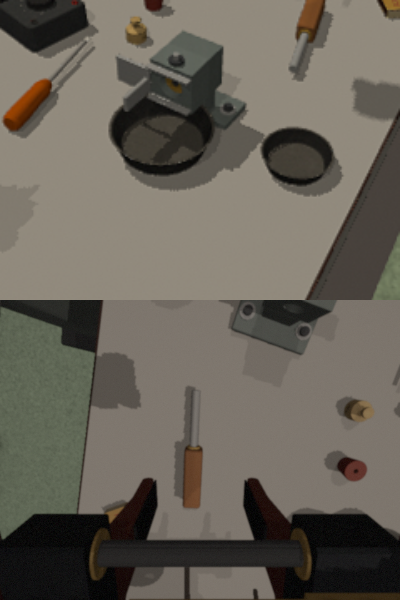

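The pan is under the mouth at (160,130) in the top half and the keeper is fully open. The drift is free on the bench at (193,450) in the lower half. Now the grasp.

>>> {"name": "play_rows", "arguments": {
  "dp": [
    [1, -28, -20],
    [0, -29, -20],
    [0, 0, -40],
    [0, 0, -40],
    [0, 0, -40],
    [0, 0, -28],
    [0, 0, -11],
    [0, 0, 0]
  ],
  "yaw": [-2.7, 0, 0, 0, 0, 0, 0, 0]
}}

```text
t: 10.88
ee_pos: [456.4, -293.8, 2.7]
orientation: [-1.993, -2.424, 0.001]
ft_force: [0.3, 0.2, -0.8]
width: 59.7
grasp_force: 0.0
```

>>> {"name": "play_rows", "arguments": {
  "dp": [
    [0, 0, 0],
    [0, 0, 0],
    [0, 0, 0],
    [0, 0, 0],
    [0, 0, 0],
    [0, 0, 0]
  ],
  "yaw": [0, 0, 0, 0, 0, 0],
  "gripper": 1.0
}}

```text
t: 11.38
ee_pos: [457.6, -296.0, 5.6]
orientation: [1.997, 2.424, 0.0]
ft_force: [-0.5, 0.5, 6.9]
width: 25.5
grasp_force: 30.0
```

>>> {"name": "play_rows", "arguments": {
  "dp": [
    [0, 0, 15],
    [0, 0, 23],
    [0, 0, 23],
    [10, 16, 0],
    [12, 19, 0],
    [12, 19, 0],
    [11, 18, 0],
    [0, 0, 0]
  ],
  "yaw": [0, 0, 0, -5, -5, -5.5, 0, 0]
}}

```text
t: 12.05
ee_pos: [503.6, -221.5, 66.0]
orientation: [2.304, 2.135, 0.001]
ft_force: [-0.3, 0.7, -0.3]
width: 25.6
grasp_force: 30.0
```

>>> {"name": "play_rows", "arguments": {
  "dp": [
    [0, 0, 0],
    [0, 0, 0],
    [0, 0, 0]
  ],
  "yaw": [0, 0, 0]
}}

```text
t: 12.3
ee_pos: [501.6, -224.3, 65.6]
orientation: [-2.307, -2.133, 0.0]
ft_force: [1.3, 0.8, -0.4]
width: 26.0
grasp_force: 30.0
```

```bash
cat > look.py <<'E'
from h import *
o=ctrl.get_obs();M=R.from_rotvec(o["orientation"]).as_matrix();print(o["t"],np.round(o["ee_pos"],1),np.round(M[:,1],3),o["width"])
for n in("wrist","side"):
  p=shot(n);save(p,f"pics/{n}4.png")
  for k,z in(("drift_tip",75),("drift_grip",75),("bore_entry",75)):
    for d in models.landmark_of(p,k)[:1]:
      u,v=d["location"];print(n,k,round(d["conf"],2),np.round([u,v]),np.round(at_z(p,u,v,z),1),"depth",np.round(at_depth(p,u,v),1))
  X=cloud(p).reshape(-1,3)
  D=X[(abs(X[:,0]-500)<60)&(X[:,1]>-230)&(X[:,1]<-90)&(X[:,2]>62)&(X[:,2]<100)]
  if n=="wrist":
    for y in range(-225,-90,15):
      q=D[abs(D[:,1]-y)<3]
      if len(q)>4:print(y,len(q),"x",np.round([q[:,0].min(),q[:,0].max()],1),"ztop",np.round(np.percentile(q[:,2],95),1))
    Hd=X[(abs(X[:,0]-516)<60)&(abs(X[:,1]+45)<60)&(X[:,2]>98)&(X[:,2]<106)]
    if len(Hd):print("head",len(Hd),cv2.minAreaRect(Hd[:,:2].astype(np.float32)),np.round([Hd.min(0),Hd.max(0)],1).tolist())
a=cv2.imread("pics/wrist4.png");b=cv2.imread("pics/side4.png")[190:340,250:450]
cv2.imwrite("pics/c4.png",np.vstack([cv2.resize(a,(400,300)),cv2.resize(b,(400,300))]))
E
python3 look.py
```

```text
12.3 [ 501.6 -224.3   65.6] [ 0.997 -0.078 -0.   ] 25.964835460887382
wrist drift_grip 0.67 [322. 344.] [ 500.5 -237.3   75. ] depth [ 501.  -229.6   88.2]
-225 1065 x [487.5 514.1] ztop 93.8
-210 1714 x [479.  515.2] ztop 97.5
-195 1470 x [490.2 515.9] ztop 89.3
-180 508 x [498.2 510.5] ztop 81.1
-165 535 x [499.6 511.5] ztop 81.2
-150 588 x [500.9 512.9] ztop 81.2
-135 651 x [501.9 514.3] ztop 81.3
-120 708 x [503.2 515.3] ztop 81.4
side drift_tip 0.64 [329. 260.] [ 506.2 -112.6   75. ] depth [ 503.4 -118.2   77.5]
side drift_grip 0.94 [362. 290.] [ 499.2 -233.2   75. ] depth [ 486.6 -255.    86.9]
side bore_entry 0.84 [327. 252.] [518.3 -77.8  75. ] depth [522.4 -69.4  71.4]
```

View pics/c4.png

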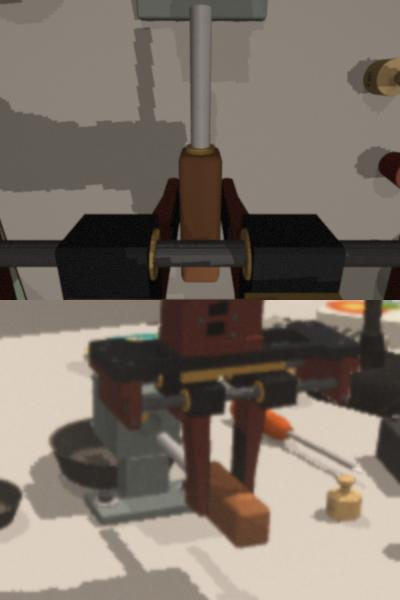

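The rod is straight and level with the bore axis: the tip is at (201,8) in the wrist view, centred on the foot, which spans 137 to 267. I'll insert gently.

>>> {"name": "play_rows", "arguments": {
  "dp": [
    [1.7, 8, 0],
    [0.7, 8, 0],
    [0.7, 8, 0],
    [0.6, 8, 0],
    [0.7, 8, 0],
    [0, 0, 0],
    [0, 0, 0]
  ],
  "yaw": [0, 0, 0, 0, 0, 0, 0]
}}

```text
t: 13.28
ee_pos: [506.7, -182.9, 65.7]
orientation: [2.305, 2.135, -0.0]
ft_force: [-0.3, 0.1, -1.6]
width: 26.0
grasp_force: 30.0
```

```bash
sed -i 's/"wrist","side"/"side","wrist"/; s/>-230)/>-190)/; s/<-90)/<-60)/; s/range(-225,-90,15)/range(-180,-60,10)/' look.py; python3 look.py
```

```text
13.2833 [ 506.7 -182.9   65.7] [ 0.997 -0.076 -0.   ] 26.017489299408087
side drift_tip 0.9 [320. 249.] [514.7 -60.5  75. ] depth [510.4 -69.8  78.9]
side drift_grip 0.61 [351. 278.] [ 505.  -189.7   75. ] depth [ 490.2 -216.6   88.7]
side bore_entry 0.93 [323. 252.] [511.9 -76.5  75. ] depth [507.7 -85.4  78.8]
wrist drift_grip 0.97 [320. 344.] [ 504.5 -196.9   75. ] depth [ 505.2 -188.4   89.5]
wrist bore_entry 0.93 [317.  38.] [512.9 -80.2  75. ] depth [512.9 -81.   79.6]
-180 1078 x [492.9 521.3] ztop 94.0
-170 1738 x [483.8 520.3] ztop 97.0
-160 1085 x [494.7 520.8] ztop 89.6
-150 1213 x [496.1 518.6] ztop 87.2
-140 510 x [503.2 515.5] ztop 81.2
-130 522 x [504.1 516.2] ztop 81.3
-120 556 x [505.  517.2] ztop 81.3
-110 585 x [505.9 517.9] ztop 81.3
-100 628 x [506.4 518.5] ztop 81.3
-90 678 x [507.4 519.6] ztop 81.3
-80 3746 x [485.5 541.7] ztop 98.8
head 5297 ((513.607666015625, -78.47178649902344), (6.004438400268555, 56.45143508911133), 85.37981414794922) [[485.4, -83.4, 98.0], [541.7, -73.4, 105.9]]
```

View pics/c4.png

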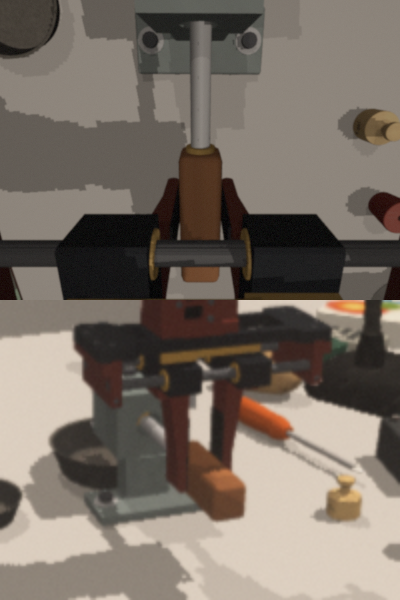

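The rod has entered the bore, about 1 mm off centre and with no contact force. I'll push on slowly.

>>> {"name": "play_rows", "arguments": {
  "dp": [
    [0, 4, 0],
    [0.3, 4, 0],
    [0.3, 4, 0],
    [0.3, 4, 0],
    [0, 0, 0]
  ],
  "yaw": [0, 0, 0, 0, 0]
}}

```text
t: 14.1
ee_pos: [507.4, -166.8, 65.6]
orientation: [-2.305, -2.134, 0.0]
ft_force: [0.4, -0.8, -1.2]
width: 25.3
grasp_force: 30.0
```

>>> {"name": "play_rows", "arguments": {
  "dp": [
    [0.2, 2, 0],
    [0.2, 2, 0],
    [0.2, 2, 0],
    [0.2, 2, 0],
    [0.2, 2, 0],
    [0.2, 2, 0],
    [0, 0, 0]
  ],
  "yaw": [0, 0, 0, 0, 0, 0, 0]
}}

```text
t: 14.68
ee_pos: [509.3, -157.8, 66.2]
orientation: [2.302, 2.133, -0.002]
ft_force: [-1.5, -11.8, 1.5]
width: 25.5
grasp_force: 30.0
```

>>> {"name": "play_rows", "arguments": {
  "dp": [
    [0.2, 2, 0],
    [0.2, 2, 0],
    [0.2, 2, 0],
    [0.2, 2, 0],
    [0.2, 2, 0]
  ],
  "yaw": [0, 0, 0, 0, 0]
}}

```text
t: 15.1
ee_pos: [510.1, -148.5, 66.1]
orientation: [2.301, 2.133, -0.003]
ft_force: [-4.1, -19.6, -0.3]
width: 25.8
grasp_force: 30.0
```

>>> {"name": "play_rows", "arguments": {
  "dp": [
    [0, 2, 0],
    [0, 2, 0],
    [0, 2, 0],
    [0.1, 2, 0],
    [0.2, 2, 0],
    [0, 0, 0]
  ],
  "yaw": [0, 0, 0, 0, 0, 0]
}}

```text
t: 15.6
ee_pos: [510.3, -137.3, 65.9]
orientation: [2.304, 2.132, -0.001]
ft_force: [-0.5, -8.5, -0.9]
width: 25.9
grasp_force: 30.0
```

```bash
python3 - <<'E'
from h import *
p=shot("side");q=shot("scene");w=shot("wrist")
for n,s in(("side",p),("scene",q),("wrist",w)):
  for k,z in(("drift_tip",75),("drift_grip",75),("bush_center",75),("pan",0)):
    for d in models.landmark_of(s,k)[:1]:
      u,v=d["location"];print(n,k,round(d["conf"],2),np.round([u,v]),np.round(at_z(s,u,v,z),1))
a=cv2.cvtColor(q["pixels"],cv2.COLOR_RGB2BGR)[200:320,250:410]
cv2.imwrite("pics/c5.png",np.vstack([cv2.resize(a,(400,300)),cv2.resize(cv2.cvtColor(w["pixels"],cv2.COLOR_RGB2BGR),(400,300))]))
E
```

```text
side drift_grip 0.97 [338. 268.] [ 504.1 -149.3   75. ]
side pan 0.77 [234. 297.] [369.1 -32.6   0. ]
scene drift_grip 0.63 [359. 218.] [ 505.3 -147.    75. ]
scene bush_center 0.5 [322. 254.] [516.  -10.7  75. ]
scene pan 0.82 [316. 284.] [526.4  -1.6   0. ]
wrist drift_grip 0.59 [320. 346.] [ 508.4 -150.6   75. ]
wrist pan 0.94 [ 45. 108.] [371.  -41.5   0. ]
```

View pics/c5.png

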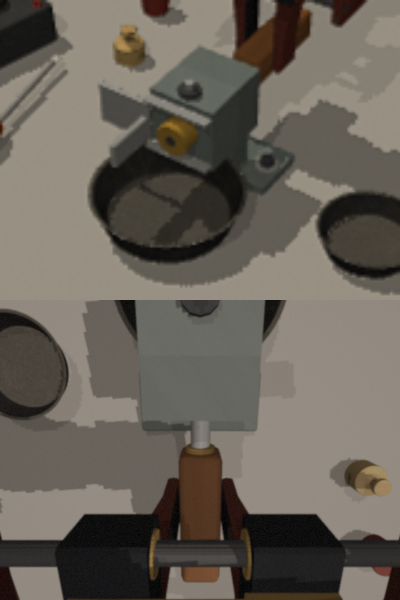

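The brass bush now stands out of the mouth at (177,137), and the handle is about 20 mm short of the bracket. I'll keep pushing.

>>> {"name": "play_rows", "arguments": {
  "dp": [
    [0.1, 2, 0],
    [0.1, 2, 0],
    [0.1, 2, 0],
    [0.2, 2, 0],
    [0.1, 2, 0],
    [0.1, 2, 0],
    [0, 0, 0],
    [0, 0, 0]
  ],
  "yaw": [0, 0, 0, 0, 0, 0, 0, 0]
}}

```text
t: 17.02
ee_pos: [510.7, -123.5, 65.7]
orientation: [-2.306, -2.134, 0.0]
ft_force: [0.1, -0.6, -2.2]
width: 25.6
grasp_force: 30.0
```

>>> {"name": "play_rows", "arguments": {
  "dp": [
    [0.1, 2, 0],
    [0.1, 2, 0],
    [0.1, 1, 0],
    [0, 0, 0],
    [0, 0, 0]
  ],
  "yaw": [0, 0, 0, 0, 0]
}}

```text
t: 17.43
ee_pos: [511.0, -118.6, 65.7]
orientation: [2.306, 2.134, -0.0]
ft_force: [0.9, -0.5, -0.9]
width: 25.9
grasp_force: 30.0
```

```bash
cat > bush.py <<'E'
from h import *
import sys
q=shot("scene")
for k in("bush_center","pan","drift_grip","drift_tip"):
    for d in models.landmark_of(q,k)[:2]:
      u,v=d["location"];print(k,round(d["conf"],2),np.round([u,v]),np.round(at_depth(q,u,v),1))
a=cv2.cvtColor(q["pixels"],cv2.COLOR_RGB2BGR)[170:320,250:450]
cv2.imwrite(sys.argv[1],cv2.resize(a,(600,450)))
E
python3 bush.py pics/c6.png
```

```text
bush_center 0.48 [318. 284.] [509.1  18.3  23.6]
pan 0.65 [400. 296.] [368.3 -48.1   2.9]
pan 0.59 [317. 286.] [509.4  23.   23. ]
drift_tip 0.47 [320. 254.] [518.4  -7.9  76.3]
```

View pics/c6.png

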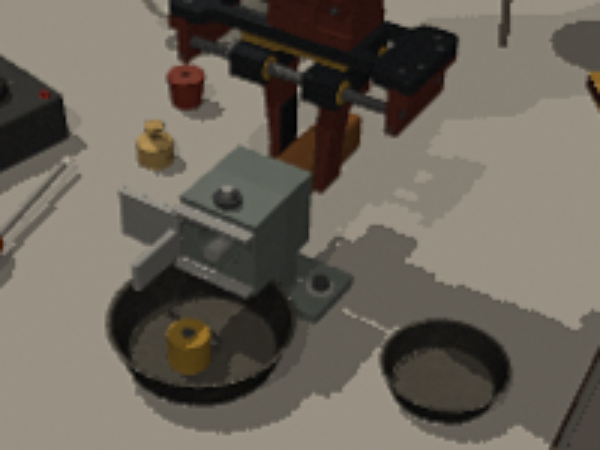

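The bush lies in the pan at (189,345), and the keeper is still open. I withdraw the drift and lay it down.

>>> {"name": "play_rows", "arguments": {
  "dp": [
    [-1, -12, 0],
    [-1.2, -14, 0],
    [-1.7, -20, 0],
    [-1.7, -20, 0],
    [-1.7, -20, 0],
    [-1.7, -20, 0],
    [-1.7, -20, 0],
    [-1.2, -14, 0]
  ],
  "yaw": [0, 0, 0, 0, 0, 0, 0, 0]
}}

```text
t: 18.35
ee_pos: [498.8, -261.1, 65.8]
orientation: [2.307, 2.132, -0.0]
ft_force: [0.4, -0.7, -1.3]
width: 25.8
grasp_force: 30.0
```

>>> {"name": "play_rows", "arguments": {
  "dp": [
    [-15, -12, 0],
    [-15, -15, 0],
    [0, 0, -18],
    [0, 0, -18],
    [0, 0, -12],
    [0, 0, -6],
    [0, 0, -4],
    [0, 0, 0]
  ],
  "yaw": [0, 0, 0, 0, 0, 0, 0, 0]
}}

```text
t: 19.02
ee_pos: [468.9, -285.4, 7.0]
orientation: [-2.305, -2.133, 0.0]
ft_force: [-0.5, -0.6, -0.2]
width: 25.7
grasp_force: 30.0
```

>>> {"name": "play_rows", "arguments": {
  "dp": [
    [0, 0, -1],
    [0, 0, -1],
    [0, 0, 0],
    [0, 0, 0]
  ],
  "yaw": [0, 0, 0, 0]
}}

```text
t: 19.35
ee_pos: [469.4, -285.7, 6.2]
orientation: [2.305, 2.133, 0.0]
ft_force: [0.3, 0.9, -0.9]
width: 26.0
grasp_force: 30.0
```

>>> {"name": "play_rows", "arguments": {
  "dp": [
    [0, 0, -0.5],
    [0, 0, -0.5],
    [0, 0, 0],
    [0, 0, 0]
  ],
  "yaw": [0, 0, 0, 0]
}}

```text
t: 19.68
ee_pos: [469.4, -285.7, 5.6]
orientation: [2.305, 2.133, 0.0]
ft_force: [-1.5, 1.1, 7.4]
width: 25.8
grasp_force: 30.0
```

>>> {"name": "play_rows", "arguments": {
  "dp": [
    [0, 0, 0],
    [0, 0, 0],
    [0, 0, 0],
    [0, 0, 0],
    [0, 0, 0]
  ],
  "yaw": [0, 0, 0, 0, 0],
  "gripper": 0.3
}}

```text
t: 20.1
ee_pos: [469.1, -285.7, 4.6]
orientation: [-2.306, -2.133, 0.0]
ft_force: [0.6, 0.1, -0.0]
width: 55.8
grasp_force: 0.0
```

>>> {"name": "play_rows", "arguments": {
  "dp": [
    [0, 0, 15],
    [0, 0, 30],
    [0, 0, 40],
    [0, 0, 40],
    [0, 0, 40],
    [0, 0, 0],
    [0, 0, 0]
  ],
  "yaw": [0, 0, 0, 0, 0, 0, 0]
}}

```text
t: 20.68
ee_pos: [470.5, -286.5, 172.1]
orientation: [2.302, 2.13, 0.002]
ft_force: [-0.5, 1.0, -0.4]
width: 61.7
grasp_force: 0.0
```

```bash
python3 bush.py pics/c7.png; python3 - <<'E'
from h import *
w=shot("wrist");X=cloud(w).reshape(-1,3)
D=X[(abs(X[:,0]-475)<60)&(X[:,1]>-345)&(X[:,1]<-165)&(X[:,2]>8)&(X[:,2]<60)]
for y in range(-335,-165,20):
    q=D[abs(D[:,1]-y)<4]
    if len(q)>4:print(y,len(q),np.round(q[:,0].mean(),1),"ztop",np.round(np.percentile(q[:,2],95),1))
E
```

```text
bush_center 0.55 [314. 287.] [511.8  28.2  23.9]
pan 0.96 [315. 287.] [511.2  25.2  22.2]
pan 0.81 [396. 298.] [373.3 -41.7   1.7]
drift_grip 0.72 [402. 208.] [ 462.7 -291.6   28. ]
drift_grip 0.47 [301. 261.] [547.5  13.   62.6]
drift_tip 0.69 [376. 240.] [ 476.5 -175.9    9.7]
-335 304 464.7 ztop 29.7
-315 317 466.6 ztop 29.6
-295 330 468.1 ztop 29.7
-275 360 469.3 ztop 29.6
-255 385 470.9 ztop 29.2
-235 164 472.8 ztop 21.6
-215 180 474.8 ztop 21.4
-195 198 475.9 ztop 21.3
-175 122 477.2 ztop 21.1
```

View pics/c7.png

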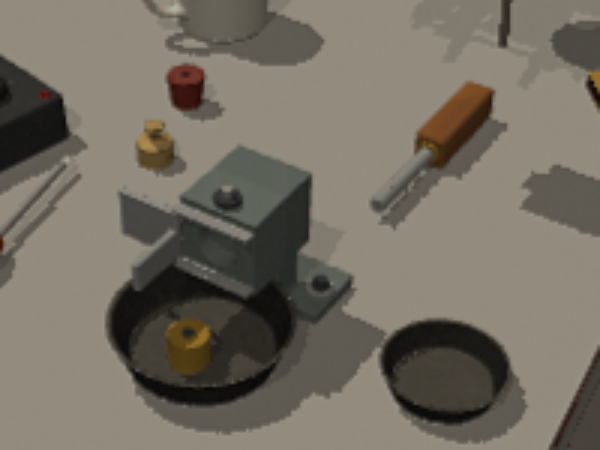

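The drift lies flat at (435,145) and the bush is in the pan at (189,345). The keeper is open and the robot touches nothing, so I hand in.

```bash
python3 -c "
from workcell import ticket
print(ticket.close_job())"
```

```text
the job is handed in; nothing more can be done
None
```

The job is handed in: the bush lies in the pan, the keeper is fully open, the drift is flat on the bench, and the screwdriver and weight were not touched; the hand-in returned no verdict.

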